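# Put away the measured batch and zero the batch counter

## Task

The batch on the inspection bench has been measured: put every steel link in the blue bin and every brass fitting in the orange bin, each lying down on the bin's floor, not piled on another part. Only when all the parts are away, turn the counter's reset knob counter-clockwise back to its zero stop, fully home, and let go. Leave the wash bottle, the magnifier and the gauge case where they stand.

Things in the scene. Friction and masses are not known exactly. Their poses are not given: they have to be found in the camera images.
- blue_bin: Blue open rectangular bin, fixed to the bench, 220 (its x) x 140 (its y) x 45 mm high outside, walls and floor 5 mm thick (inside 210 x 130 mm). Origin: centre of its underside, on the bench. Three parts fit side by side, lying along its y axis, 60 mm apart along its x. For the steel links.
- orange_bin: Orange open rectangular bin, fixed to the bench, 220 (its x) x 140 (its y) x 45 mm high outside, walls and floor 5 mm thick (inside 210 x 130 mm). Origin: centre of its underside, on the bench. Three parts fit side by side, lying along its y axis, 60 mm apart along its x. For the brass fittings.
- counter: Batch counter: grey box 150 (x) x 140 (y) x 50 mm high, fixed to the bench, with a white dial and the black reset knob on its top. Origin: centre of its underside; x points from the display strip to the dial's zero. The dial's centre lies 13 mm from the origin along x. A red post on the dial, just counter-clockwise of zero, marks the zero stop (look only; the stop itself is inside).
- knob_grip (a point): On the axis of the reset knob at the height to grip it, 82 mm above the bench, turning with the knob. Its x axis (level) runs along the knob's upright grip bar to the end with the blue pointer; the bar is 58 mm long, 14 mm thick, and stands free from 64 to 96 mm above the bench. Below it is a round skirt of 60 mm diameter.
- reset_knob (a joint): Angle of the reset knob in rad: 0 at the zero stop (pointer at the red post), growing clockwise seen from above, to 4.7. Turn it counter-clockwise (seen from above) to reset. It stays where it is left; turning takes about 0.04 N m.
- link1: Bright steel link, loose, about 0.2 kg: 100 mm long (its x), a bar 20 mm wide with round 26 mm end bosses 18 mm high. Lies flat. Origin: its middle, 9 mm above what it lies on. May be absent.
- link2: Bright steel link, loose, about 0.2 kg: 100 mm long (its x), a bar 20 mm wide with round 26 mm end bosses 18 mm high. Lies flat. Origin: its middle, 9 mm above what it lies on. May be absent.
- link3: Bright steel link, loose, about 0.2 kg: 100 mm long (its x), a bar 20 mm wide with round 26 mm end bosses 18 mm high. Lies flat. Origin: its middle, 9 mm above what it lies on. May be absent.
- fitting1: Brass fitting, loose, about 0.24 kg: 90 mm long (its x), a square body 46 mm long, 30 mm wide and 30 mm high with a round 21 mm stub on each end. Origin: its middle, 15 mm above what it lies on. May be absent.
- fitting2: Brass fitting, loose, about 0.24 kg: 90 mm long (its x), a square body 46 mm long, 30 mm wide and 30 mm high with a round 21 mm stub on each end. Origin: its middle, 15 mm above what it lies on. May be absent.
- fitting3: Brass fitting, loose, about 0.24 kg: 90 mm long (its x), a square body 46 mm long, 30 mm wide and 30 mm high with a round 21 mm stub on each end. Origin: its middle, 15 mm above what it lies on. May be absent.
- wash_bottle: White wash bottle with red cap, 60 mm diameter, 160 mm high, standing. Origin: centre of its underside. Bystander.
- loupe: Black and silver magnifier, 54 mm diameter, 49 mm high, standing. Origin: centre of its underside. Bystander.
- gauge_case: Wooden gauge block case, 80 x 140 x 33 mm. Origin: centre of its underside. Bystander.
Mind the look-alikes: they are no part of the job. What is shaped like the link2 but brown or green is not meant. Leave any green look-alike of the fitting2 alone.

How it is judged:
By the outcome, as a careful person would: the job done as asked, in the order asked, and still so for the second after the job is handed in, with the robot touching nothing.
Of link1, link2, link3, fitting1, fitting2, fitting3 only 4 to 6 are there at a start; the rules pass over those that are not, and their reading is None.
At some moment in a run one of link1, link2, link3, fitting1, fitting2, fitting3 may be knocked a few centimetres aside while the robot is not near it.
Once in a run the grip may slacken for a moment while it holds something.
It also fails if it takes over 208 s, if anything falls off the work surface, if the arm or the gripper's body presses on something with over 40 N, if the wrist force passes 120 N, or if a joint passes its speed limit or range.

## Robot

A 6-joint arm with a two-finger parallel gripper is mounted at the origin on the work surface. World frame = base frame: x ahead of the robot, y to its left, z up, the work surface at z = 0. Lengths are in mm, angles in rad, forces in N, time in s.
With the tool pointing down it reaches from about 350 to 775 mm from the base axis. Payload 7.3 kg.
Tool frame: the origin (TCP) lies on the centre line of the jaws, within the pads' length; the fingertips stand 14 mm ahead of it and the grasp point (between the pads) lies 5 mm behind it; z points along the fingers, y is the line along which they close (so a half turn about z gives the same grasp; the last joint's range is limited). The gripper opens to 92 mm and grips with 3 to 60 N. Pads are 19 mm wide; open, the fingers measure 130 mm over their backs; the gripper's body (75 mm by 190 mm) begins 47 mm behind the grasp point.
Start: joints at [-1.295, 0.342, 1.524, -0, 1.275, -0.146], TCP at [214.96, -478.994, 240.741] pointing down, gripper open.
Joint ranges: [-2.53, 2.53], [-0.77, 2.02], [0.04, 2.7], [-1, 4.14], [0.28, 2.66], [-3.11, 3.11]. Speed limits (rad/s): [2.57, 2.57, 3.14, 3.14, 3.14, 3.14].

## Interface

Orientations are given as [roll, pitch, yaw] about the fixed x, y, z axes, in that order (R = Rz(yaw) Ry(pitch) Rx(roll)).
In Python, from plant import get_obs, capture, bot, spot_in, trace, pinpoint gives the robot as it stands.
- The arm moves only by the tool play_rows, never from a script. Its argument "rows" is a list of rows, each a list of 2 entries, a list of its own where there are three numbers: the shift along the world's x, y, z in units of 3 cm (1.0 is 3 cm), then the turn, a rotation vector about the world's x, y, z in units of 8 degrees (1.0 is 8 degrees). A call has 1 to 12 rows; each row shifts and turns the commanded pose from where the row before left it; what a row does not reach is not made up. A row lasts 1/8 s, in which the tool goes at most 62.5 mm and 10.7 degrees, less where a joint would pass 70% of its speed; a pose out of reach is approached as far as the arm can. A call with a number of a shift or a turn outside -1 to 1 is refused whole. A call with a gripper value outside its range is refused whole. "hand" is the opening, from -1 (shut) to 1 (fully open), set as the call begins (left out, the last holds). The fingers move at their own pace and stop on an object; the grip force is fixed at half the most. Time passes only in rows, so rows that do not move let the fingers close. It gives the time, the measured TCP pose, the force, the opening and the grip force at its end, in the units of the state.
- get_obs(): the state, without advancing time (a new reading comes with each control period).
- capture(name): name is "scene" or "top" or "wrist"; returns a dict with "frame" (400x640x3 uint8, red, green, blue), "fov_y" (degrees; the focal length in pixels is half the picture's height over the tangent of half this angle, whatever the lens; pixels are square), "cx", "cy" (the principal point, pixels), "rvec" (rotation vector, rad) and "tvec" (3), from world to camera coordinates, as OpenCV has them; the wrist camera has in their place "hand_eye" (4x4, takes a point from camera to tool coordinates, whose origin is the TCP and whose axes are the flange's). Camera axes: x right, y down, z forward; pixel columns grow to the right and rows downward; lengths in mm; the calibration is good to about 2 mm. A picture is of the moment at which its call begins: read the wrist's pose just before it. There is no depth.
- bot.close_job(): hands the job in; it is judged then, once.
Trained networks look in the newest picture that a camera, given by its name, has taken for a name from the list of things; names that differ only in an ending like _2 or _b are one class to them, and where a whole thing is asked for, a point or a joint stands for the part that bears it (a point fixed in the world has none). Each returns a list of dicts, best first, with "p" (0 to 1); they miss things now and then, are a little off and sometimes report something else, mostly with a low value. They report only what shows in the picture. A call takes as long as a camera call. They do not tell look-alikes from the thing itself.
- spot_in(query, camera): "at" ([row, column] in pixels, amid what is visible of it).
- trace(query, camera): "mask" (400x640 bool, what is visible of it) and "at" ([row, column] in pixels, amid what is visible of it).
- pinpoint(query, camera): "at" ([row, column] in pixels: a listed point, or the origin of a listed thing).
The state is a dict: "time": time; "joint_positions": joint angles; "dq": joint speeds; "tau": joint torques, N m; "tool_pos": TCP position; "tcp_rot": TCP orientation; "contact_force": force on the tool from outside, world axes, zero at the start; "moment": the same for the moment, N m; "grip_width": finger opening in mm; "finger_force": force on a finger pad.
Only numpy, scipy, OpenCV 4.12 (cv2) and the standard library are available. Lean on these libraries where they do the work, as an engineer would, in place of code of your own. Each camera call takes 0.05 s, during which the arm holds its last target. There are 200 camera calls.

## Working session

There is one attempt and no reset: what is moved stays moved. The work goes in short steps, Python scripts to look and compute and a tool call to move; the robot and the scene stay as the last step left them, time stands still between calls to the robot, and variables do not carry over. Pictures are saved under pics/ and viewed, at most 14 in all, crops included, and the job is handed in when it is done.

Besides the shell and the picture viewer there is one more tool, called after "Emit:" in YAML: its name, and indented under it one key for each argument. play_rows: Moves the arm, as the interface text tells. Shifts and turns lie within -1 to 1; 1 stands for 3 cm of shift or 8 degrees of turn. Its arguments: {"type":"object","properties":{"rows":{"type":"array"},"hand":{"type":"number"}},"required":["rows"]}

```bash
ls; mkdir -p pics; cat > h.py <<'E'
import numpy as np, cv2
from plant import get_obs, capture, bot, spot_in, trace, pinpoint
from scipy.spatial.transform import Rotation as R
def cam(c):
    if 'hand_eye' in c:
        o=c['obs']; T=np.eye(4); T[:3,:3]=R.from_euler('xyz',o['tcp_rot']).as_matrix(); T[:3,3]=o['tool_pos']
        M=T@np.array(c['hand_eye']); return M[:3,:3],M[:3,3]
    r=R.from_rotvec(np.ravel(c['rvec'])).as_matrix(); return r.T,-r.T@np.ravel(c['tvec'])
def cap(n):
    o=get_obs(); c=capture(n); c['obs']=o; return c
def px2w(c,at,z):
    f=200/np.tan(np.radians(c['fov_y'])/2); A,t=cam(c)
    d=A@np.array([(at[1]-c['cx'])/f,(at[0]-c['cy'])/f,1]); return (t+d*(z-t[2])/d[2])
def w2px(c,p):
    f=200/np.tan(np.radians(c['fov_y'])/2); A,t=cam(c); q=A.T@(np.array(p)-t); return [c['cy']+f*q[1]/q[2],c['cx']+f*q[0]/q[2]]
def save(c,n,s=1):
    im=c['frame'][:,:,::-1]; cv2.imwrite('pics/'+n,cv2.resize(im,None,fx=s,fy=s))
E
python3 - <<'E'
from h import *
for n in ['top','scene']:
    c=cap(n); save(c,n+'0.png',1.25); print(n,c['fov_y'],cam(c)[1].round())
    if n=='top':
        for q,z in [('link1',9),('fitting1',15),('blue_bin',0),('orange_bin',0),('counter',0),('knob_grip',82),('wash_bottle',0),('loupe',0),('gauge_case',0)]:
            for d in pinpoint(q,n): print(q,round(d['p'],2),np.round(d['at']),px2w(c,d['at'],z).round(0)[:2])
print(get_obs())
E
```

```text
pics
top 42.570046972385896 [ 463.  -64. 1519.]
link1 0.74 [169. 378.] [ 627. -193.]
link1 0.61 [171. 472.] [ 625. -471.]
link1 0.51 [228. 296.] [451.  44.]
fitting1 0.67 [229. 364.] [ 452. -154.]
fitting1 0.67 [274. 244.] [315. 194.]
fitting1 0.56 [164. 247.] [637. 194.]
blue_bin 0.88 [165. 311.] [640.   4.]
orange_bin 0.66 [226. 194.] [452. 348.]
counter 0.93 [233. 430.] [ 442. -349.]
counter 0.38 [223. 430.] [ 471. -348.]
counter 0.31 [167. 381.] [ 636. -204.]
knob_grip 0.67 [228. 428.] [ 456. -327.]
knob_grip 0.41 [166. 382.] [ 628. -198.]
loupe 0.58 [148. 427.] [ 695. -340.]
loupe 0.36 [226. 192.] [453. 355.]
gauge_case 0.75 [122. 374.] [ 771. -182.]
scene 53.11258659669821 [ 809. -492.  960.]
{'time': 0.55, 'joint_positions': array([-1.29501264e+00,  3.42010614e-01,  1.52413992e+00, -1.74248397e-05,
        1.27537667e+00, -1.45983710e-01]), 'dq': array([-0.00213344,  0.00065323, -0.00100475,  0.00109111,  0.00043881,
       -0.00026425]), 'tau': array([-1.00962447e-03, -4.30876350e+01, -2.44357449e+01,  7.18079600e-02,
        4.85148921e-02, -1.13510268e-08]), 'tool_pos': array([ 214.94623354, -478.98791136,  240.72103806]), 'tcp_rot': array([3.14153032e+00, 2.60147279e-05, 4.21772473e-01]), 'contact_force': array([-0.26626094, -0.21963134,  0.04030895]), 'moment': array([0.06938202, 0.056201  , 0.01293005]), 'finger_force': 0.0, 'grip_width': 91.6971410653389}
```

View top.

View pics/top0.png

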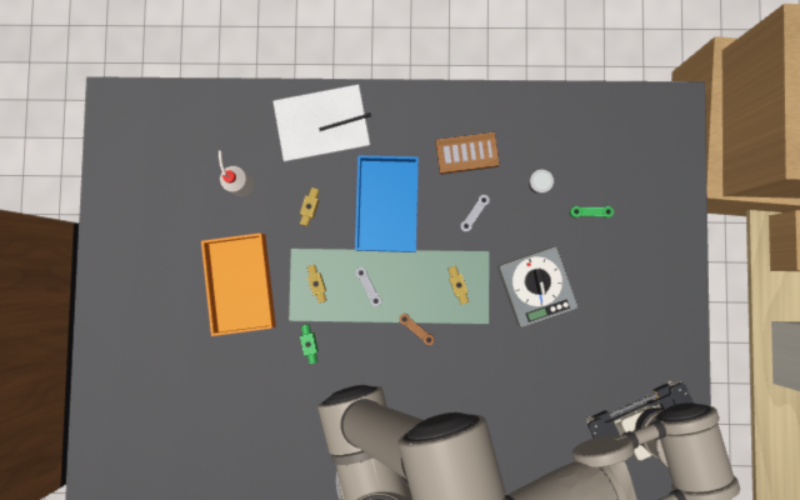

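View pics/scene0.png

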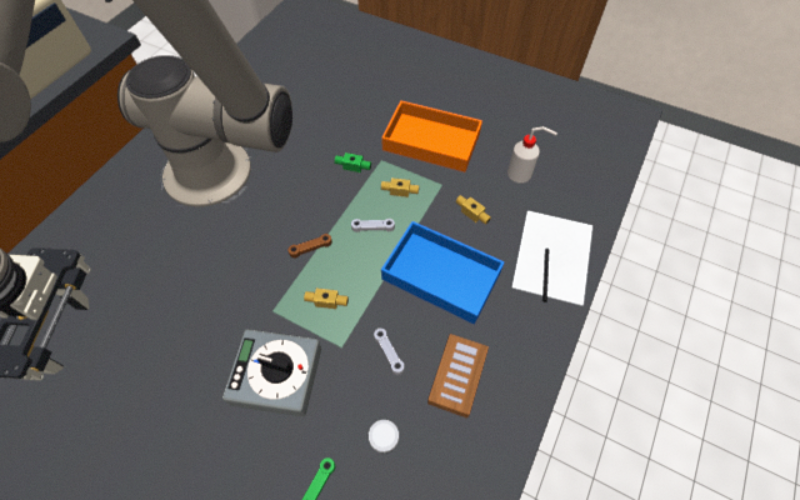

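```bash
cat >> h.py <<'E'
def parts(c,area=25,box=None):
    """steel/brass blobs with world pose (x,y,angle deg)"""
    out=[]; hsv=cv2.cvtColor(c['frame'],cv2.COLOR_RGB2HSV)
    f=200/np.tan(np.radians(c['fov_y'])/2)
    for q,z in [('link1',14),('fitting1',20)]:
        for d in trace(q,c['name']):
            ys,xs=np.nonzero(d['mask'])
            if len(ys)<area: continue
            W=np.array([px2w(c,(y,x),z)[:2] for y,x in zip(ys,xs)])
            m=W.mean(0); ev,V=np.linalg.eigh(np.cov((W-m).T)); v=V[:,1]
            p=(W-m)@V; ext=np.ptp(p,axis=0); mid=m+V@((p.max(0)+p.min(0))/2)
            col=np.median(hsv[ys,xs],axis=0)
            out.append((q,d['p'],mid,np.degrees(np.arctan2(v[1],v[0]))%180,ext[::-1],col,(ys.mean(),xs.mean())))
    return out
def show(c,name,**k):
    c['name']=name
    for o in parts(c,**k): print(o[0],'p%.2f'%o[1],'xy',o[2].round(1),'ang %.1f'%o[3],'ext',o[4].round(),'hsv',o[5],'px',np.round(o[6]))
E
python3 - <<'E'
from h import *
c=cap('top'); show(c,'top')
hsv=cv2.cvtColor(c['frame'],cv2.COLOR_RGB2HSV)
for q,z in [('blue_bin',45),('orange_bin',45),('counter',50)]:
    d=trace(q,'top')[0]; ct=max(cv2.findContours(d['mask'].astype('uint8'),0,2)[0],key=cv2.contourArea)
    b=cv2.boxPoints(cv2.minAreaRect(ct)); W=np.array([px2w(c,(p[1],p[0]),z)[:2] for p in b]); e=W[1]-W[0];g=W[2]-W[1]
    print(q,d['p'],W.mean(0).round(1),np.linalg.norm(e).round(),np.degrees(np.arctan2(e[1],e[0])).round(1),np.linalg.norm(g).round(),np.degrees(np.arctan2(g[1],g[0])).round(1))
cv2.imwrite('pics/crop.png',cv2.resize(c['frame'][125:300,225:500,::-1],None,fx=2.9,fy=2.9,interpolation=cv2.INTER_CUBIC))
E
```

```text
link1 p0.73 xy [ 632.3 -469.5] ang 90.5 ext [96. 21.] hsv [ 67. 151. 176.] px [169. 473.]
link1 p0.59 xy [350.6 -65.2] ang 51.4 ext [97. 23.] hsv [ 13. 132. 164.] px [263. 333.]
link1 p0.58 xy [ 700.2 -352.1] ang 130.8 ext [59. 52.] hsv [ 75.   5. 209.] px [145. 432.]
link1 p0.52 xy [ 624.2 -197. ] ang 146.1 ext [98. 24.] hsv [126.   9. 187.] px [170. 379.]
link1 p0.50 xy [448.3  49.5] ang 29.7 ext [98. 29.] hsv [124.   9. 188.] px [228. 294.]
fitting1 p0.88 xy [314.2 185.1] ang 13.6 ext [90. 36.] hsv [ 66. 123. 177.] px [275. 247.]
fitting1 p0.73 xy [635.2 191.9] ang 165.5 ext [90. 33.] hsv [ 22. 137. 189.] px [165. 247.]
fitting1 p0.58 xy [ 455.3 -159.6] ang 20.5 ext [86. 28.] hsv [ 22. 137. 191.] px [228. 366.]
fitting1 p0.57 xy [452.2 171. ] ang 18.3 ext [91. 35.] hsv [ 22. 136. 190.] px [227. 253.]
blue_bin 0.93 [642.6   8.6] 225.0 -0.7 146.0 -91.3
orange_bin 0.77 [450.8 348. ] 151.0 -82.8 221.0 -171.9
counter 0.9 [ 453.1 -336.5] 150.0 -69.1 151.0 -160.0
```

View pics/crop.png

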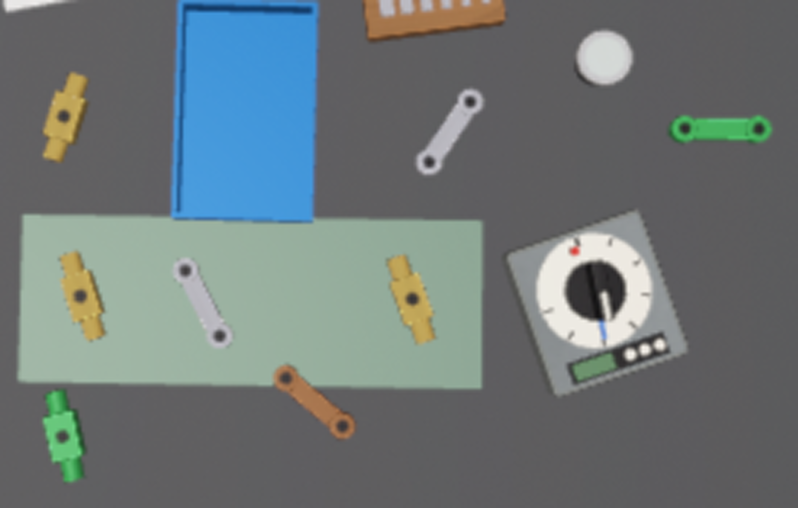

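Emit:
play_rows:
  rows:
    - [[0.67,0.89,-0.1],[0,0,-0.23]]
    - [[0.67,0.89,-0.1],[0,0,-0.23]]
    - [[0.67,0.89,-0.1],[0,0,0]]
    - [[0.67,0.89,-0.1],[0,0,0]]
    - [[0.67,0.89,-0.1],[0,0,0]]
    - [[0.67,0.89,-0.1],[0,0,0]]
    - [[0.67,0.89,-0.1],[0,0,0]]
    - [[0.67,0.89,-0.1],[0,0,0]]
    - [[0.67,0.89,-0.1],[0,0,0]]
    - [[0.67,0.89,-0.1],[0,0,0]]
    - [[0.67,0.89,-0.1],[0,0,0]]
    - [[0.67,0.89,-0.1],[0,0,0]]
  hand: 1

```text
time: 2.35
tool_pos: [456.8, -157.7, 204.8]
tcp_rot: [3.141, -0.0, 0.358]
contact_force: [0.7, 0.1, -0.2]
grip_width: 91.6
finger_force: 0.0
```

```bash
cat >> h.py <<'E'
def look(area=200):
    c=cap('wrist'); o=c['obs']; print('t',o['time'],'tcp',o['tool_pos'].round(1),'yaw',np.degrees(o['tcp_rot'][2]).round(2),'rp',np.degrees(o['tcp_rot'][:2]).round(1),'grip',round(o['grip_width'],1),'q6',o['joint_positions'][5].round(2)); show(c,'wrist',area=area); return c
E
python3 - <<'E'
from h import *
c=look(); save(c,'w1.png')
E
```

```text
t 2.35 tcp [ 456.8 -157.7  204.8] yaw 20.49 rp [180.  -0.] grip 91.6 q6 0.72
link1 p0.78 xy [356.  -67.8] ang 57.5 ext [98. 32.] hsv [ 12. 189. 159.] px [225. 199.]
link1 p0.70 xy [448.4  46.8] ang 29.0 ext [100.  35.] hsv [117.  16. 218.] px [113. 120.]
link1 p0.59 xy [ 622.4 -200. ] ang 142.7 ext [100.  26.] hsv [117.  18. 225.] px [ 30. 427.]
fitting1 p0.89 xy [447.5 144.7] ang 4.4 ext [69. 20.] hsv [ 20. 184.  83.] px [75.  8.]
fitting1 p0.67 xy [ 454.9 -162.2] ang 21.5 ext [93. 32.] hsv [ 23. 178. 227.] px [183. 326.]
```

View pics/w1.png

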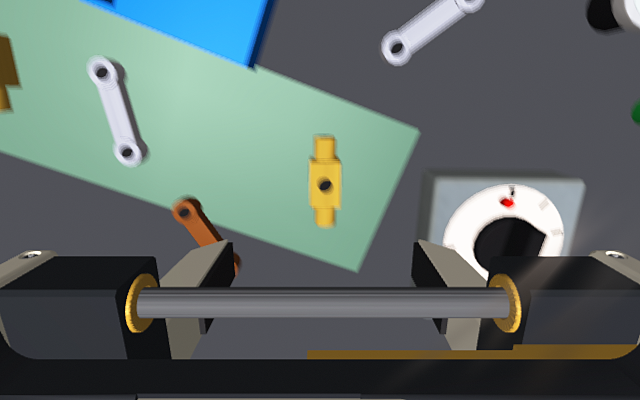

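Emit:
play_rows:
  rows:
    - [[-0.07,-0.14,-0.89],[0,0,0.1]]
    - [[0,0,-0.89],[0,0,0]]
    - [[0,0,-0.89],[0,0,0]]
    - [[0,0,-0.89],[0,0,0]]
    - [[0,0,-0.89],[0,0,0]]
    - [[0,0,-0.89],[0,0,0]]
    - [[0,0,-0.89],[0,0,0]]
    - [[0,0,0],[0,0,0]]

```text
time: 3.5
tool_pos: [452.6, -163.1, 16.7]
tcp_rot: [-3.139, 0.003, 0.371]
contact_force: [-0.7, -0.2, 0.2]
grip_width: 91.9
finger_force: 0.0
```

Emit:
play_rows:
  rows:
    - [[0,0,0],[0,0,0]]
    - [[0,0,0],[0,0,0]]
    - [[0,0,0],[0,0,0]]
    - [[0,0,0],[0,0,0]]
    - [[0,0,0],[0,0,0]]
    - [[0,0,0],[0,0,0]]
  hand: -1

```text
time: 4.25
tool_pos: [454.1, -162.7, 17.9]
tcp_rot: [3.141, 0.0, 0.372]
contact_force: [0.4, -0.5, 0.5]
grip_width: 36.6
finger_force: 0.0
```

Emit:
play_rows:
  rows:
    - [[0,0,0],[0,0,0]]
    - [[0,0,0],[0,0,0]]
    - [[0,0,0],[0,0,0]]
    - [[0,0,0.5],[0,0,0]]
    - [[0,0,0.9],[0,0,0]]
    - [[0,0,0.9],[0,0,0]]
    - [[0,0,0.9],[0,0,0]]
    - [[0,0,0.5],[0,0,0]]

```text
time: 5.25
tool_pos: [454.4, -163.0, 131.1]
tcp_rot: [3.14, -0.002, 0.372]
contact_force: [0.6, -0.7, -1.9]
grip_width: 29.8
finger_force: 29.9
```

```bash
python3 - <<'E'
from h import *
c=look(); 
A=np.radians(8)
u=np.array([np.cos(A),np.sin(A)])
for k in (-60,0,60): print(k, (np.array([451,348])+k*u).round(1))
c=cap('top'); c['name']='top'
for d in pinpoint('orange_bin','top')[:2]+pinpoint('blue_bin','top')[:1]: print(d['p'],px2w(c,d['at'],0))
hsv=cv2.cvtColor(c['frame'],cv2.COLOR_RGB2HSV)
for lo,hi,n in [((8,150,120),(19,255,255),'or'),((95,150,100),(115,255,255),'bl')]:
    m=cv2.inRange(hsv,lo,hi); 
    ct=max(cv2.findContours(m,0,2)[0],key=cv2.contourArea); b=cv2.boxPoints(cv2.minAreaRect(ct)); W=np.array([px2w(c,(p[1],p[0]),45)[:2] for p in b]);e=W[1]-W[0];g=W[2]-W[1]
    print(n,W.mean(0),np.linalg.norm(e),np.linalg.norm(g),np.degrees(np.arctan2(e[1],e[0])),np.degrees(np.arctan2(g[1],g[0])))
E
```

```text
t 5.25 tcp [ 454.4 -163.   131.1] yaw 21.29 rp [ 1.799e+02 -1.000e-01] grip 29.8 q6 0.7
link1 p0.86 xy [ 607. -190.] ang 139.4 ext [65. 26.] hsv [117.  15. 234.] px [ 24. 430.]
link1 p0.69 xy [448.8  46.6] ang 29.0 ext [101.  38.] hsv [118.  14. 220.] px [106.  58.]
link1 p0.66 xy [370.9 -46.7] ang 66.9 ext [47. 38.] hsv [ 12.  191.  130.5] px [239. 154.]
fitting1 p0.87 xy [ 401.4 -183.8] ang 20.9 ext [165.  58.] hsv [ 23. 178. 229.] px [253. 323.]
-60 [391.6 339.6]
0 [451. 348.]
60 [510.4 356.4]
0.79 [452.54579334 352.95560322   0.        ]
or [450.28564179 351.07581655] 144.15165267916555 219.77882063102922 -82.75878749134895 -171.78504038828453
bl [641.57089938   8.61600637] 220.10373414227814 139.83674089600962 -0.35753037541540783 -90.90792420088565
```

Emit:
play_rows:
  rows:
    - [[-0.1,0.5,0],[0,0,0.8]]
    - [[-0.1,0.95,0],[0,0,0.8]]
    - [[-0.1,0.95,0],[0,0,0.8]]
    - [[-0.1,0.95,0],[0,0,0.8]]
    - [[-0.1,0.95,0],[0,0,0.8]]
    - [[-0.1,0.95,0],[0,0,0.8]]
    - [[-0.1,0.95,0],[0,0,0.8]]
    - [[-0.1,0.95,0],[0,0,0.8]]
    - [[-0.1,0.95,0],[0,0,0.8]]
    - [[-0.1,0.95,0],[0,0,0.8]]
    - [[-0.1,0.95,0],[0,0,0.8]]
    - [[-0.1,0.95,0],[0,0,0.8]]

```text
time: 7.05
tool_pos: [417.4, 166.5, 128.1]
tcp_rot: [-3.14, 0.0, 1.716]
contact_force: [-0.5, -0.0, -3.0]
grip_width: 29.6
finger_force: 29.9
```

Emit:
play_rows:
  rows:
    - [[-0.18,0.95,0],[0,0,0]]
    - [[-0.18,0.95,0],[0,0,0]]
    - [[-0.18,0.95,0],[0,0,0]]
    - [[-0.18,0.95,0],[0,0,0]]
    - [[-0.18,0.95,0],[0,0,0]]
    - [[0,0.6,0],[0,0,0]]
    - [[0,0,0],[0,0,0]]
    - [[0,0,0],[0,0,0]]

```text
time: 8.05
tool_pos: [391.0, 325.4, 128.5]
tcp_rot: [-3.141, 0.001, 1.712]
contact_force: [-0.4, -0.7, -2.1]
grip_width: 29.7
finger_force: 29.9
```

Emit:
play_rows:
  rows:
    - [[0,0.53,0],[0,0,0]]
    - [[0.02,0,-0.5],[0,0,0]]
    - [[0,0,-0.9],[0,0,0]]
    - [[0,0,-0.9],[0,0,0]]
    - [[0,0,-0.8],[0,0,0]]
    - [[0,0,-0.38],[0,0,0]]
    - [[0,0,0],[0,0,0]]
    - [[0,0,0],[0,0,0]]

```text
time: 9.05
tool_pos: [391.9, 342.2, 24.6]
tcp_rot: [3.141, -0.0, 1.712]
contact_force: [0.0, 0.3, -1.4]
grip_width: 29.6
finger_force: 30.0
```

Emit:
play_rows:
  rows:
    - [[0,0,0],[0,0,0]]
    - [[0,0,0],[0,0,0]]
    - [[0,0,0],[0,0,0]]
  hand: -0.15

```text
time: 9.43
tool_pos: [391.8, 342.2, 24.8]
tcp_rot: [3.141, -0.0, 1.712]
contact_force: [0.7, -0.5, 0.3]
grip_width: 38.7
finger_force: 0.0
```

Emit:
play_rows:
  rows:
    - [[0,0,0.5],[0,0,0]]
    - [[0,0,0.95],[0,0,0]]
    - [[0,0,0.95],[0,0,-0.8]]
    - [[0,0,0.95],[0,0,-1]]
    - [[0.25,-0.71,0.5],[0,0,-1]]
    - [[0.25,-0.71,0],[0,0,-1]]
    - [[0.25,-0.71,0],[0,0,-1]]
    - [[0.25,-0.71,0],[0,0,-1]]
    - [[0.25,-0.71,0],[0,0,-1]]
    - [[0.25,-0.71,0],[0,0,-1]]
    - [[0.25,-0.71,0],[0,0,-1]]
    - [[0.25,-0.71,0],[0,0,-1]]

```text
time: 10.92
tool_pos: [452.0, 171.1, 141.1]
tcp_rot: [3.141, -0.001, 0.339]
contact_force: [0.7, 0.3, 0.7]
grip_width: 39.0
finger_force: 0.0
```

Emit:
play_rows:
  rows:
    - [[0,0,0],[0,0,0]]
    - [[0,0,0],[0,0,0]]
  hand: 1

```text
time: 11.18
tool_pos: [451.6, 172.1, 140.5]
tcp_rot: [-3.142, -0.001, 0.346]
contact_force: [0.3, -0.1, 0.1]
grip_width: 54.3
finger_force: 0.0
```

```bash
python3 - <<'E'
from h import *
c=look(); c=cap('top'); show(c,'top')
E
```

```text
t 11.175 tcp [451.6 172.1 140.5] yaw 19.8 rp [-180.   -0.] grip 54.3 q6 1.43
fitting1 p0.82 xy [389.7 346. ] ang 101.5 ext [103.  45.] hsv [ 23. 178. 231.] px [198.  98.]
fitting1 p0.67 xy [453.2 169.5] ang 19.8 ext [93. 31.] hsv [ 23. 177. 233.] px [196. 327.]
fitting1 p0.65 xy [591.3 199.7] ang 104.5 ext [21. 11.] hsv [ 21.  188.  128.5] px [  6. 355.]
fitting1 p0.57 xy [326.4 179.2] ang 0.2 ext [77. 28.] hsv [ 67. 219. 209.] px [333. 264.]
link1 p0.74 xy [350.7 -65.2] ang 50.8 ext [97. 23.] hsv [ 13. 131. 163.] px [263. 333.]
link1 p0.52 xy [ 622.4 -196.1] ang 146.6 ext [98. 23.] hsv [126.   9. 188.] px [172. 378.]
link1 p0.49 xy [448.8  49.6] ang 28.7 ext [97. 25.] hsv [124.   9. 189.] px [229. 294.]
link1 p0.49 xy [ 631.3 -471. ] ang 90.0 ext [105.  30.] hsv [ 66. 148. 169.] px [169. 474.]
fitting1 p0.68 xy [632.9 192.7] ang 165.0 ext [93. 38.] hsv [ 22. 137. 184.] px [165. 247.]
fitting1 p0.68 xy [389.6 373.9] ang 91.2 ext [35. 20.] hsv [ 22. 139. 191.] px [248. 183.]
fitting1 p0.45 xy [418.5 159.4] ang 70.6 ext [22. 16.] hsv [ 22.  136.5 186.5] px [238. 257.]
```

Emit:
play_rows:
  rows:
    - [[0.05,-0.09,0],[0,0,0]]
    - [[0,0,0],[0,0,0]]
    - [[0,0,-0.5],[0,0,0]]
    - [[0,0,-0.9],[0,0,0]]
    - [[0,0,-0.9],[0,0,0]]
    - [[0,0,-0.9],[0,0,0]]
    - [[0,0,-0.88],[0,0,0]]
    - [[0,0,0],[0,0,0]]

```text
time: 12.48
tool_pos: [452.5, 168.8, 16.5]
tcp_rot: [-3.141, 0.003, 0.343]
contact_force: [-0.7, 0.8, 0.1]
grip_width: 92.0
finger_force: 0.0
```

Emit:
play_rows:
  rows:
    - [[0,0,0],[0,0,0]]
    - [[0,0,0],[0,0,0]]
    - [[0,0,0],[0,0,0]]
    - [[0,0,0],[0,0,0]]
    - [[0,0,0],[0,0,0]]
    - [[0,0,0],[0,0,0]]
    - [[0,0,0],[0,0,0]]
    - [[0,0,0],[0,0,0]]
  hand: -1

```text
time: 13.48
tool_pos: [453.1, 169.0, 17.5]
tcp_rot: [3.141, 0.0, 0.344]
contact_force: [-0.3, -0.2, 0.4]
grip_width: 30.1
finger_force: 30.0
```

Emit:
play_rows:
  rows:
    - [[0,0,0.5],[0,0,0]]
    - [[0,0,0.9],[0,0,0]]
    - [[0,0,0.9],[0,0,0.98]]
    - [[0,0,0.9],[0,0,0.98]]
    - [[0,0.5,0],[0,0,0.98]]
    - [[0,0.8,0],[0,0,0.98]]
    - [[0,0.8,0],[0,0,0.98]]
    - [[0,0.8,0],[0,0,0.98]]
    - [[0,0.8,0],[0,0,0.98]]
    - [[0,0.8,0],[0,0,0.98]]
    - [[0,0.8,0],[0,0,0.98]]
    - [[0,0.5,0],[0,0,0.98]]

```text
time: 14.98
tool_pos: [452.8, 344.0, 114.3]
tcp_rot: [3.141, -0.0, 1.717]
contact_force: [-0.6, -1.3, -2.0]
grip_width: 30.2
finger_force: 30.0
```

Emit:
play_rows:
  rows:
    - [[0,0,0],[0,0,0]]
    - [[0,0,0],[0,0,0]]

```text
time: 15.22
tool_pos: [453.0, 342.4, 113.8]
tcp_rot: [-3.141, 0.0, 1.709]
contact_force: [-0.2, -0.0, -1.7]
grip_width: 30.0
finger_force: 30.0
```

```bash
python3 - <<'E'
from h import *
c=look(); save(c,'w2.png')
E
```

```text
t 15.225 tcp [453.  342.4 113.8] yaw 97.93 rp [-180.    0.] grip 30.0 q6 0.37
link1 p0.20 xy [389.3 340.6] ang 95.8 ext [95. 40.] hsv [ 23. 177. 234.] px [195. 239.]
fitting1 p0.93 xy [460.1 293.5] ang 97.7 ext [151.  54.] hsv [ 23. 177. 234.] px [255. 323.]
fitting1 p0.86 xy [390.4 342.1] ang 95.9 ext [93. 38.] hsv [ 23. 177. 234.] px [195. 239.]
fitting1 p0.63 xy [292.7 191.1] ang 26.5 ext [53. 27.] hsv [ 67. 215. 108.] px [349. 117.]
```

View pics/w2.png

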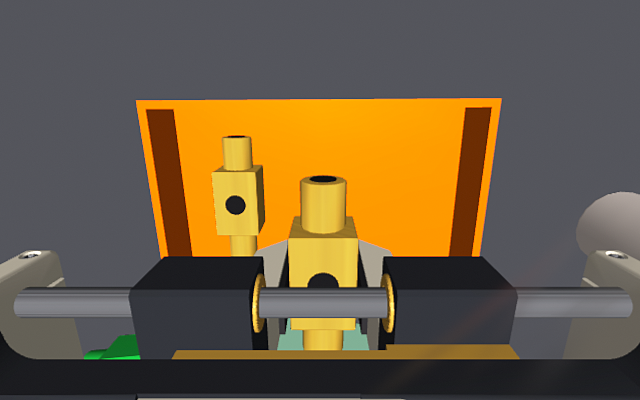

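Emit:
play_rows:
  rows:
    - [[-0.03,0.25,0],[0,0,0]]
    - [[0,0,-0.5],[0,0,0]]
    - [[0,0,-0.9],[0,0,0]]
    - [[0,0,-0.9],[0,0,0]]
    - [[0,0,-0.5],[0,0,0]]
    - [[0,0,-0.2],[0,0,0]]
    - [[0,0,0],[0,0,0]]
    - [[0,0,0],[0,0,0]]

```text
time: 16.38
tool_pos: [452.7, 350.8, 24.2]
tcp_rot: [3.14, -0.001, 1.712]
contact_force: [-0.2, 0.2, -2.3]
grip_width: 30.1
finger_force: 30.0
```

Emit:
play_rows:
  rows:
    - [[0,0,0],[0,0,0]]
    - [[0,0,0],[0,0,0]]
    - [[0,0,0],[0,0,0]]
  hand: -0.15

```text
time: 16.75
tool_pos: [452.5, 350.6, 23.8]
tcp_rot: [3.141, -0.0, 1.712]
contact_force: [-0.1, 0.5, -0.2]
grip_width: 38.9
finger_force: 0.0
```

Emit:
play_rows:
  rows:
    - [[0,0,0.5],[0,0,0]]
    - [[0,0,0.95],[0,0,0]]
    - [[0,0,0.95],[0,0,0]]
    - [[0,0,0.95],[0,0,0.4]]
    - [[0.76,-0.66,0.5],[0,0,1]]
    - [[0.76,-0.66,0],[0,0,1]]
    - [[0.76,-0.66,0],[0,0,1]]
    - [[0.76,-0.66,0],[0,0,1]]
    - [[0.76,-0.66,0],[0,0,1]]
    - [[0.76,-0.66,0],[0,0,1]]
    - [[0.76,-0.66,0],[0,0,1]]
    - [[0.76,-0.66,0],[0,0,1]]

```text
time: 18.25
tool_pos: [635.5, 191.5, 140.3]
tcp_rot: [3.141, 0.001, 2.889]
contact_force: [0.0, -0.8, 0.0]
grip_width: 39.2
finger_force: 0.0
```

Emit:
play_rows:
  rows:
    - [[0,0,0],[0,0,0]]
    - [[0,0,0],[0,0,0]]
  hand: 1

```text
time: 18.5
tool_pos: [634.2, 192.5, 139.6]
tcp_rot: [3.141, -0.0, 2.883]
contact_force: [0.1, 0.6, -0.2]
grip_width: 54.1
finger_force: 0.0
```

```bash
python3 - <<'E'
from h import *
c=look(); c=cap('top'); show(c,'top')
E
```

```text
t 18.5 tcp [634.2 192.5 139.6] yaw 165.19 rp [180.  -0.] grip 54.1 q6 -1.13
link1 p0.69 xy [466.5  56.5] ang 36.3 ext [69. 31.] hsv [119.   7. 251.] px [31. 87.]
fitting1 p0.73 xy [634.2 190.2] ang 163.7 ext [93. 32.] hsv [ 26. 163. 250.] px [197. 320.]
link1 p0.63 xy [349.8 -65.7] ang 50.6 ext [90. 21.] hsv [ 13. 134. 164.] px [264. 334.]
link1 p0.54 xy [ 630.9 -470.9] ang 91.1 ext [99. 24.] hsv [ 66. 150. 174.] px [169. 473.]
link1 p0.52 xy [448.3  49.3] ang 28.7 ext [98. 25.] hsv [124.   9. 189.] px [229. 295.]
link1 p0.48 xy [ 625.4 -197.5] ang 145.7 ext [96. 24.] hsv [126.   9. 188.] px [169. 380.]
fitting1 p0.55 xy [450.7 372.3] ang 178.1 ext [239. 150.] hsv [ 16. 180. 233.] px [226. 176.]
fitting1 p0.47 xy [390.  371.9] ang 103.8 ext [41. 32.] hsv [ 22. 140. 192.] px [247. 184.]
fitting1 p0.46 xy [449.8 376.7] ang 79.9 ext [46. 24.] hsv [ 22. 138. 192.] px [227. 182.]
```

Emit:
play_rows:
  rows:
    - [[0,-0.08,0],[0,0,-0.15]]
    - [[0,0,0],[0,0,0]]
    - [[0,0,-0.5],[0,0,0]]
    - [[0,0,-0.9],[0,0,0]]
    - [[0,0,-0.9],[0,0,0]]
    - [[0,0,-0.9],[0,0,0]]
    - [[0,0,-0.86],[0,0,0]]
    - [[0,0,0],[0,0,0]]

```text
time: 19.8
tool_pos: [634.2, 189.5, 15.6]
tcp_rot: [-3.141, -0.001, 2.864]
contact_force: [-0.8, 0.1, 0.2]
grip_width: 91.8
finger_force: 0.0
```

Emit:
play_rows:
  rows:
    - [[0,0,0],[0,0,0]]
    - [[0,0,0],[0,0,0]]
    - [[0,0,0],[0,0,0]]
    - [[0,0,0],[0,0,0]]
    - [[0,0,0],[0,0,0]]
    - [[0,0,0],[0,0,0]]
    - [[0,0,0],[0,0,0]]
    - [[0,0,0],[0,0,0]]
  hand: -1

```text
time: 20.8
tool_pos: [634.7, 189.8, 17.3]
tcp_rot: [3.141, 0.0, 2.864]
contact_force: [-0.1, 0.5, 0.2]
grip_width: 30.2
finger_force: 30.0
```

Emit:
play_rows:
  rows:
    - [[0,0,0.5],[0,0,0]]
    - [[0,0,0.9],[0,0,0]]
    - [[0,0,0.9],[0,0,-0.46]]
    - [[0,0,0.9],[0,0,-0.8]]
    - [[-0.3,0.4,0],[0,0,-1]]
    - [[-0.54,0.75,0],[0,0,-1]]
    - [[-0.54,0.75,0],[0,0,-1]]
    - [[-0.54,0.75,0],[0,0,-1]]
    - [[-0.54,0.75,0],[0,0,-1]]
    - [[-0.54,0.75,0],[0,0,-1]]
    - [[-0.54,0.75,0],[0,0,-1]]
    - [[-0.5,0.7,0],[0,0,0]]

```text
time: 22.3
tool_pos: [512.8, 358.4, 114.1]
tcp_rot: [3.141, -0.0, 1.709]
contact_force: [-0.2, -0.5, -2.6]
grip_width: 30.0
finger_force: 30.0
```

Emit:
play_rows:
  rows:
    - [[0,0,0],[0,0,0]]
    - [[0,0,0],[0,0,0]]

```text
time: 22.55
tool_pos: [513.8, 357.4, 113.7]
tcp_rot: [3.141, 0.0, 1.711]
contact_force: [-0.1, 1.1, -3.1]
grip_width: 29.4
finger_force: 30.0
```

```bash
python3 - <<'E'
from h import *
c=look(); save(c,'w3.png')
E
```

```text
t 22.55 tcp [513.8 357.4 113.7] yaw 98.02 rp [180.   0.] grip 29.4 q6 0.35
fitting1 p0.82 xy [345.9 206.2] ang 172.5 ext [39. 25.] hsv [ 67. 213. 108.] px [350. 100.]
fitting1 p0.68 xy [389.8 340.9] ang 93.6 ext [96. 47.] hsv [ 24. 175. 237.] px [202. 154.]
fitting1 p0.63 xy [450.7 353.9] ang 95.7 ext [86. 38.] hsv [ 24. 174. 238.] px [202. 237.]
fitting1 p0.57 xy [521.  309.7] ang 98.0 ext [153.  55.] hsv [ 24. 175. 238.] px [252. 322.]
```

View pics/w3.png

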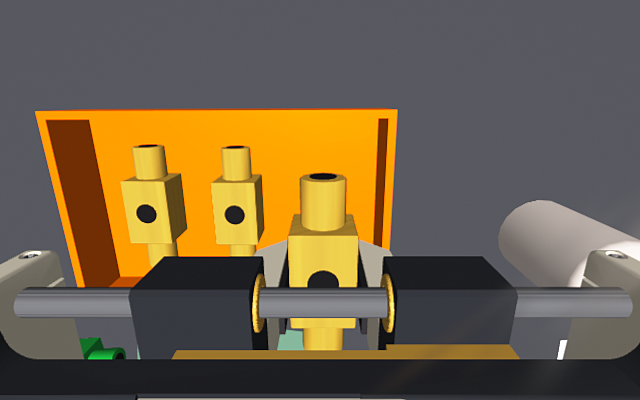

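```bash
python3 - <<'E'
from h import *
c=cap('top')
d=trace('wash_bottle','top')[0]; ys,xs=np.nonzero(d['mask']); print(d['p'],d['at'],ys.min(),ys.max(),xs.min(),xs.max())
print(px2w(c,(144,185),160),px2w(c,(144,185),100),px2w(c,(ys.max(),186),0),px2w(c,(ys.max(),186),100))
w=cap('wrist')
for x in (0,2,4): # predicted right-wall inner/outer top corners far side
    pass
A=np.radians(8);u=np.array([np.cos(A),np.sin(A)]);v=np.array([-u[1],u[0]])
for a in (110,105): 
  for b in (70,): print(a,b,np.round(w2px(w,np.r_[np.array([451,350])+a*u+b*v,45])))
print(np.round(w2px(w,np.r_[np.array([451,350])-110*u+70*v,45])))
E
```

```text
0.95 [145.8, 189.3] 122 156 175 203
[672.92505956 336.79272981 160.        ] [682.1814903  354.50321493 100.        ] [661.38713893 379.81190297   0.        ] [648.34453707 350.57152777 100.        ]
110 70 [111. 398.]
105 70 [111. 390.]
[111.  38.]
```

Emit:
play_rows:
  rows:
    - [[-0.09,0.03,0],[0,0,0]]
    - [[0,0,-0.5],[0,0,0]]
    - [[0,0,-0.9],[0,0,0]]
    - [[0,0,-0.9],[0,0,0]]
    - [[0,0,-0.5],[0,0,0]]
    - [[0,0,-0.2],[0,0,0]]
    - [[0,0,0],[0,0,0]]
    - [[0,0,0],[0,0,0]]

```text
time: 23.85
tool_pos: [511.3, 358.9, 24.0]
tcp_rot: [3.14, -0.001, 1.711]
contact_force: [0.2, -0.4, -2.6]
grip_width: 29.6
finger_force: 30.0
```

Emit:
play_rows:
  rows:
    - [[0,0,0],[0,0,0]]
    - [[0,0,0],[0,0,0]]
    - [[0,0,0],[0,0,0]]
  hand: -0.17

```text
time: 24.22
tool_pos: [511.0, 358.7, 23.6]
tcp_rot: [3.141, -0.0, 1.711]
contact_force: [-0.2, 1.1, -0.1]
grip_width: 38.2
finger_force: 0.0
```

Emit:
play_rows:
  rows:
    - [[0,0,0.5],[0,0,0]]
    - [[0,0,0.95],[0,0,0]]
    - [[0,0,0.95],[0,0,0]]
    - [[0,0,0.95],[0,0,-0.6]]
    - [[-0.2,-0.95,0.5],[0,0,-1]]
    - [[-0.2,-0.95,0],[0,0,-1]]
    - [[-0.2,-0.95,0],[0,0,-1]]
    - [[-0.2,-0.95,0],[0,0,-1]]
    - [[-0.2,-0.95,0],[0,0,-1]]
    - [[-0.2,-0.95,0],[0,0,-1]]
    - [[-0.2,-0.95,0],[0,0,-1]]
    - [[-0.2,-0.95,0],[0,0,-1]]

```text
time: 25.72
tool_pos: [462.8, 129.8, 139.9]
tcp_rot: [3.141, -0.002, 0.505]
contact_force: [0.2, -0.1, 0.3]
grip_width: 38.2
finger_force: 0.0
```

Emit:
play_rows:
  rows:
    - [[-0.17,-0.95,0],[0,0,0]]
    - [[-0.17,-0.95,0],[0,0,0]]
    - [[-0.13,-0.9,0],[0,0,0]]
    - [[0,0,0],[0,0,0]]
    - [[0,0,0],[0,0,0]]
  hand: 1

```text
time: 26.35
tool_pos: [449.0, 47.0, 139.4]
tcp_rot: [3.141, -0.001, 0.509]
contact_force: [0.8, 0.7, -0.0]
grip_width: 83.5
finger_force: 0.0
```

```bash
python3 - <<'E'
from h import *
c=look(); c=cap('top'); show(c,'top')
E
```

```text
t 26.35 tcp [449.   47.  139.4] yaw 29.19 rp [ 1.8e+02 -1.0e-01] grip 83.5 q6 1.0
link1 p0.88 xy [447.4  47.7] ang 28.6 ext [102.  25.] hsv [117.  22. 216.] px [196. 321.]
link1 p0.87 xy [355.8 -59.9] ang 61.1 ext [48. 25.] hsv [ 12. 205. 138.] px [333. 373.]
link1 p0.67 xy [ 586.2 -165.6] ang 47.7 ext [28. 15.] hsv [150.   9.  96.] px [178. 631.]
fitting1 p0.57 xy [333.8 186.3] ang 168.0 ext [62. 44.] hsv [ 67. 217. 119.] px [234. 111.]
link1 p0.69 xy [ 630.5 -469.5] ang 91.1 ext [102.  29.] hsv [ 66. 149. 171.] px [169. 473.]
link1 p0.61 xy [350.9 -64.5] ang 51.6 ext [95. 23.] hsv [ 13. 132. 163.] px [263. 333.]
link1 p0.59 xy [644.5  10.3] ang 179.4 ext [226. 143.] hsv [103. 177. 218.] px [163. 309.]
link1 p0.51 xy [ 624.7 -197.2] ang 145.4 ext [96. 23.] hsv [127.5   9.  187.5] px [170. 379.]
fitting1 p0.86 xy [512.4 361.9] ang 97.4 ext [93. 32.] hsv [ 22. 139. 191.] px [205. 188.]
fitting1 p0.77 xy [453.9 355.5] ang 96.6 ext [89. 31.] hsv [ 22. 138. 192.] px [226. 190.]
fitting1 p0.71 xy [392.2 346. ] ang 98.6 ext [87. 30.] hsv [ 22. 138. 191.] px [247. 192.]
```

Emit:
play_rows:
  rows:
    - [[-0.05,0.02,0],[0,0,-0.05]]
    - [[0,0,-0.5],[0,0,0]]
    - [[0,0,-0.9],[0,0,0]]
    - [[0,0,-0.9],[0,0,0]]
    - [[0,0,-0.9],[0,0,0]]
    - [[0,0,-0.6],[0,0,0]]
    - [[0,0,-0.28],[0,0,0]]
    - [[0,0,0],[0,0,0]]

```text
time: 27.65
tool_pos: [447.0, 47.3, 16.1]
tcp_rot: [-3.141, 0.001, 0.503]
contact_force: [-0.6, -0.6, 0.1]
grip_width: 91.6
finger_force: 0.0
```

Emit:
play_rows:
  rows:
    - [[0,0,0],[0,0,0]]
    - [[0,0,0],[0,0,0]]
    - [[0,0,0],[0,0,0]]
    - [[0,0,0],[0,0,0]]
    - [[0,0,0],[0,0,0]]
    - [[0,0,0],[0,0,0]]
    - [[0,0,0],[0,0,0]]
    - [[0,0,0],[0,0,0]]
  hand: -1

```text
time: 28.65
tool_pos: [447.1, 47.2, 16.3]
tcp_rot: [3.142, 0.0, 0.503]
contact_force: [-0.3, -0.0, -0.4]
grip_width: 19.8
finger_force: 30.0
```

Emit:
play_rows:
  rows:
    - [[0,0,0.5],[0,0,0]]
    - [[0,0,0.9],[0,0,0]]
    - [[0,0,0.9],[0,0,0]]
    - [[0.4,-0.1,0.9],[0,0,0.65]]
    - [[0.95,-0.15,0],[0,0,1]]
    - [[0.95,-0.15,0],[0,0,1]]
    - [[0.95,-0.15,0],[0,0,1]]
    - [[0.95,-0.15,0],[0,0,1]]
    - [[0.95,-0.15,0],[0,0,1]]
    - [[0.95,-0.15,0],[0,0,1]]
    - [[0.95,-0.15,0],[0,0,1]]
    - [[0.95,-0.15,0],[0,0,0]]

```text
time: 30.15
tool_pos: [687.5, 8.1, 111.4]
tcp_rot: [-3.14, -0.0, 1.572]
contact_force: [0.8, 0.5, -1.8]
grip_width: 20.0
finger_force: 30.0
```

Emit:
play_rows:
  rows:
    - [[0,0,0],[0,0,0]]
    - [[0,0,0],[0,0,0]]

```text
time: 30.4
tool_pos: [686.0, 8.4, 111.3]
tcp_rot: [-3.139, -0.0, 1.571]
contact_force: [-0.4, 0.7, -2.7]
grip_width: 19.8
finger_force: 30.0
```

```bash
python3 - <<'E'
from h import *
c=look(); save(c,'w4.png')
for a in (-110,110): print(np.round(w2px(c,[641.5+a,77,45])),np.round(w2px(c,[641.5+a,-63,45])))
E
```

```text
t 30.4 tcp [686.    8.4 111.3] yaw 90.01 rp [-179.9   -0. ] grip 19.8 q6 -0.1
link1 p0.61 xy [685.5 -37.9] ang 90.1 ext [163.  43.] hsv [117.  24. 200.] px [247. 322.]
[117.  69.] [314. 111.]
[117. 430.] [315. 412.]
```

View pics/w4.png

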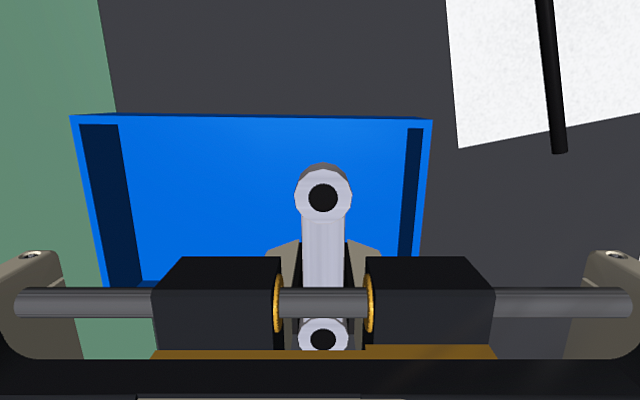

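Emit:
play_rows:
  rows:
    - [[0,-0.05,0],[0,0,0]]
    - [[0,0,-0.5],[0,0,0]]
    - [[0,0,-0.9],[0,0,0]]
    - [[0,0,-0.9],[0,0,0]]
    - [[0,0,-0.5],[0,0,0]]
    - [[0,0,-0.17],[0,0,0]]
    - [[0,0,0],[0,0,0]]
    - [[0,0,0],[0,0,0]]

```text
time: 31.55
tool_pos: [687.9, 6.7, 24.4]
tcp_rot: [3.139, 0.0, 1.571]
contact_force: [-0.3, -0.4, -2.4]
grip_width: 19.4
finger_force: 30.0
```

Emit:
play_rows:
  rows:
    - [[0,0,0],[0,0,0]]
    - [[0,0,0],[0,0,0]]
    - [[0,0,0],[0,0,0]]
    - [[0,0,0],[0,0,0]]
  hand: -0.35

```text
time: 32.05
tool_pos: [687.3, 6.7, 23.4]
tcp_rot: [3.141, 0.0, 1.571]
contact_force: [-0.1, -0.6, -0.1]
grip_width: 30.0
finger_force: 0.0
```

Emit:
play_rows:
  rows:
    - [[0,0,0.5],[0,0,0]]
    - [[0,0,0.95],[0,0,0]]
    - [[0,0,0.95],[0,0,0]]
    - [[0,0,0.95],[0,0,0]]
    - [[-0.26,-0.86,0.5],[0,0,0.9]]
    - [[-0.26,-0.86,0],[0,0,1]]
    - [[-0.26,-0.86,0],[0,0,1]]
    - [[-0.26,-0.86,0],[0,0,1]]
    - [[-0.26,-0.86,0],[0,0,1]]
    - [[-0.26,-0.86,0],[0,0,1]]
    - [[-0.26,-0.86,0],[0,0,1]]
    - [[-0.26,-0.86,0],[0,0,0]]

```text
time: 33.55
tool_pos: [624.7, -200.6, 140.1]
tcp_rot: [3.141, 0.001, 2.536]
contact_force: [-0.9, -0.0, -0.1]
grip_width: 29.6
finger_force: 0.0
```

Emit:
play_rows:
  rows:
    - [[0,0,0],[0,0,0]]
    - [[0,0,0],[0,0,0]]
    - [[0,0,0],[0,0,0]]
  hand: 1

```text
time: 33.92
tool_pos: [625.1, -198.7, 139.1]
tcp_rot: [3.141, 0.0, 2.535]
contact_force: [-0.4, -0.3, 1.1]
grip_width: 55.0
finger_force: 0.0
```

```bash
python3 - <<'E'
from h import *
c=look(); c=cap('top'); show(c,'top')
E
```

```text
t 33.925 tcp [ 625.1 -198.7  139.1] yaw 145.27 rp [180.   0.] grip 55.0 q6 -1.39
link1 p0.79 xy [ 624.5 -200.5] ang 145.7 ext [102.  27.] hsv [116.   8. 250.] px [194. 320.]
link1 p0.57 xy [688.7   3.6] ang 91.0 ext [98. 34.] hsv [116.   8. 249.] px [119. 583.]
fitting1 p0.67 xy [ 623.3 -199.1] ang 145.9 ext [100.  25.] hsv [116.   8. 250.] px [194. 320.]
fitting1 p0.73 xy [511.7 361.8] ang 97.3 ext [93. 31.] hsv [ 22. 139. 191.] px [206. 189.]
fitting1 p0.53 xy [452.2 353.5] ang 98.6 ext [93. 34.] hsv [ 22. 139. 191.] px [226. 190.]
```

Emit:
play_rows:
  rows:
    - [[-0.03,-0.06,0],[0,0,0.05]]
    - [[0,0,-0.5],[0,0,0]]
    - [[0,0,-0.9],[0,0,0]]
    - [[0,0,-0.9],[0,0,0]]
    - [[0,0,-0.9],[0,0,0]]
    - [[0,0,-0.6],[0,0,0]]
    - [[0,0,-0.28],[0,0,0]]
    - [[0,0,0],[0,0,0]]

```text
time: 35.22
tool_pos: [624.0, -201.5, 16.2]
tcp_rot: [3.141, -0.0, 2.541]
contact_force: [-0.3, 0.1, -0.3]
grip_width: 92.0
finger_force: 0.0
```

Emit:
play_rows:
  rows:
    - [[0,0,0],[0,0,0]]
    - [[0,0,0],[0,0,0]]
    - [[0,0,0],[0,0,0]]
    - [[0,0,0],[0,0,0]]
    - [[0,0,0],[0,0,0]]
    - [[0,0,0],[0,0,0]]
    - [[0,0,0],[0,0,0]]
    - [[0,0,0],[0,0,0]]
  hand: -1

```text
time: 36.22
tool_pos: [623.9, -201.4, 16.3]
tcp_rot: [3.141, 0.0, 2.541]
contact_force: [0.5, 0.6, -0.1]
grip_width: 19.4
finger_force: 30.0
```

Emit:
play_rows:
  rows:
    - [[0,0,0.5],[0,0,0]]
    - [[0,0,0.9],[0,0,0]]
    - [[0,0,0.9],[0,0,0]]
    - [[-0.02,0.4,0.9],[0,0,-0.95]]
    - [[-0.13,0.82,0],[0,0,-1]]
    - [[-0.13,0.82,0],[0,0,-1]]
    - [[-0.13,0.82,0],[0,0,-1]]
    - [[-0.13,0.82,0],[0,0,-1]]
    - [[-0.13,0.82,0],[0,0,-1]]
    - [[-0.13,0.82,0],[0,0,-1]]
    - [[-0.13,0.82,0],[0,0,0]]
    - [[0,0.81,0],[0,0,0]]

```text
time: 37.72
tool_pos: [595.7, 7.8, 113.2]
tcp_rot: [3.141, 0.0, 1.571]
contact_force: [0.1, 0.5, -2.1]
grip_width: 19.8
finger_force: 30.0
```

Emit:
play_rows:
  rows:
    - [[0,0,0],[0,0,0]]
    - [[0,0,0],[0,0,0]]
    - [[0,0,0],[0,0,0]]

```text
time: 38.1
tool_pos: [596.1, 6.1, 112.5]
tcp_rot: [3.141, 0.0, 1.57]
contact_force: [0.1, 0.7, -1.8]
grip_width: 19.5
finger_force: 30.0
```

```bash
python3 - <<'E'
from h import *
c=look()
E
```

```text
t 38.1 tcp [596.1   6.1 112.5] yaw 89.95 rp [180.   0.] grip 19.5 q6 -0.12
link1 p0.84 xy [383.3 -28.9] ang 142.5 ext [28. 19.] hsv [ 11. 195.  65.] px [250.  55.]
link1 p0.63 xy [596.3 -40.6] ang 90.0 ext [165.  43.] hsv [117.  13. 238.] px [246. 322.]
link1 p0.63 xy [689.   12.1] ang 89.7 ext [91. 32.] hsv [117.  12. 237.] px [197. 446.]
fitting1 p0.64 xy [648.4  18.8] ang 174.2 ext [257. 135.] hsv [103. 247. 249.] px [180. 402.]
```

Emit:
play_rows:
  rows:
    - [[0,0.02,-0.5],[0,0,0]]
    - [[0,0,-0.9],[0,0,0]]
    - [[0,0,-0.9],[0,0,0]]
    - [[0,0,-0.5],[0,0,0]]
    - [[0,0,-0.2],[0,0,0]]
    - [[0,0,0],[0,0,0]]
    - [[0,0,0],[0,0,0]]

```text
time: 39.12
tool_pos: [596.6, 7.5, 23.0]
tcp_rot: [3.14, 0.0, 1.571]
contact_force: [-0.7, -0.1, -2.8]
grip_width: 19.7
finger_force: 30.0
```

Emit:
play_rows:
  rows:
    - [[0,0,0],[0,0,0]]
    - [[0,0,0],[0,0,0]]
    - [[0,0,0],[0,0,0]]
    - [[0,0,0],[0,0,0]]
  hand: -0.35

```text
time: 39.62
tool_pos: [596.0, 7.6, 22.5]
tcp_rot: [3.141, 0.0, 1.571]
contact_force: [0.5, 0.2, 0.6]
grip_width: 29.8
finger_force: 0.0
```

Emit:
play_rows:
  rows:
    - [[0,0,0.5],[0,0,0]]
    - [[0,0,0.95],[0,0,0]]
    - [[0,0,0.95],[0,0,-0.95]]
    - [[0,0,0.95],[0,0,-1]]
    - [[-0.35,-0.9,0.5],[0,0,-1]]
    - [[-0.35,-0.9,0.5],[0,0,-1]]
    - [[-0.35,-0.9,0.5],[0,0,-1]]
    - [[-0.35,-0.9,0.5],[0,0,-1]]
    - [[-0.35,-0.9,0.5],[0,0,-1]]
    - [[-0.35,-0.9,0.2],[0,0,-1]]
    - [[-0.35,-0.9,0],[0,0,-1]]
    - [[-0.35,-0.9,0],[0,0,-0.8]]

```text
time: 41.12
tool_pos: [511.6, -209.3, 205.2]
tcp_rot: [3.14, -0.001, 0.206]
contact_force: [0.3, 0.4, -0.0]
grip_width: 29.8
finger_force: 0.0
```

Emit:
play_rows:
  rows:
    - [[-0.35,-0.9,0],[0,0,0]]
    - [[-0.35,-0.9,0],[0,0,0]]
    - [[-0.35,-0.9,0],[0,0,0]]
    - [[0,0,0],[0,0,0]]
    - [[0,0,0],[0,0,0]]
  hand: 1

```text
time: 41.75
tool_pos: [480.6, -288.9, 204.4]
tcp_rot: [3.141, -0.001, 0.209]
contact_force: [-0.4, 0.6, -0.2]
grip_width: 75.2
finger_force: 0.0
```

```bash
python3 - <<'E'
from h import *
c=cap('wrist'); o=c['obs']; print(o['time'],o['tool_pos'],np.degrees(o['tcp_rot']),o['joint_positions'])
for q,z in [('knob_grip',82),('counter',0)]:
    for d in pinpoint(q,'wrist'): print(q,d['p'],np.round(d['at']),px2w(c,d['at'],z).round(1))
save(c,'w5.png')
t=cap('top'); t['name']='top'; show(t,'top')
cv2.imwrite('pics/crop2.png',cv2.resize(t['frame'][110:300,150:420,::-1],None,fx=2.9,fy=2.9,interpolation=cv2.INTER_CUBIC))
E
```

```text
41.75 [ 480.62266596 -288.88595727  204.43380666] [ 1.79987340e+02 -3.55655355e-02  1.19998318e+01] [-6.78058520e-01  4.37084637e-01  1.48122487e+00  3.63685781e-04
  1.22271992e+00  6.83177347e-01]
knob_grip 0.78 [230. 375.] [ 462.7 -338.1   82. ]
counter 0.9 [213. 366.] [ 451.5 -343.     0. ]
link1 p0.71 xy [597.   10.8] ang 89.1 ext [97. 25.] hsv [124.  11. 190.] px [179. 308.]
link1 p0.66 xy [ 631.7 -468.1] ang 92.2 ext [100.  24.] hsv [ 66. 150. 174.] px [169. 472.]
link1 p0.58 xy [350.4 -64.7] ang 51.2 ext [93. 21.] hsv [ 13. 132. 164.] px [263. 333.]
fitting1 p0.85 xy [314.6 186.1] ang 12.1 ext [92. 39.] hsv [ 66. 123. 175.] px [274. 247.]
fitting1 p0.81 xy [453.3 353.8] ang 97.3 ext [92. 30.] hsv [ 22. 138. 191.] px [226. 191.]
fitting1 p0.58 xy [391.9 344.7] ang 97.5 ext [94. 32.] hsv [ 22. 139. 192.] px [247. 193.]
fitting1 p0.54 xy [512.1 361.7] ang 97.2 ext [92. 32.] hsv [ 22. 139. 191.] px [206. 188.]
```

View pics/w5.png

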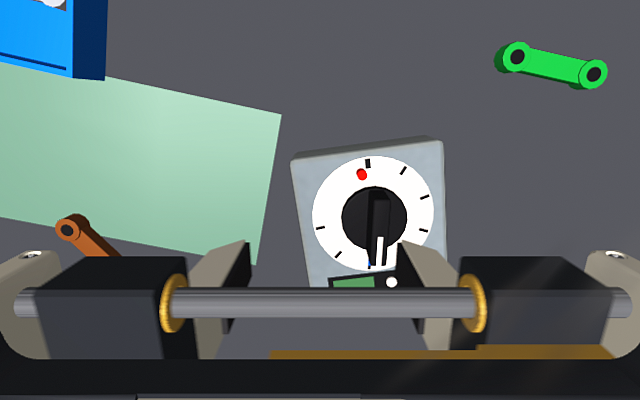

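View pics/crop2.png

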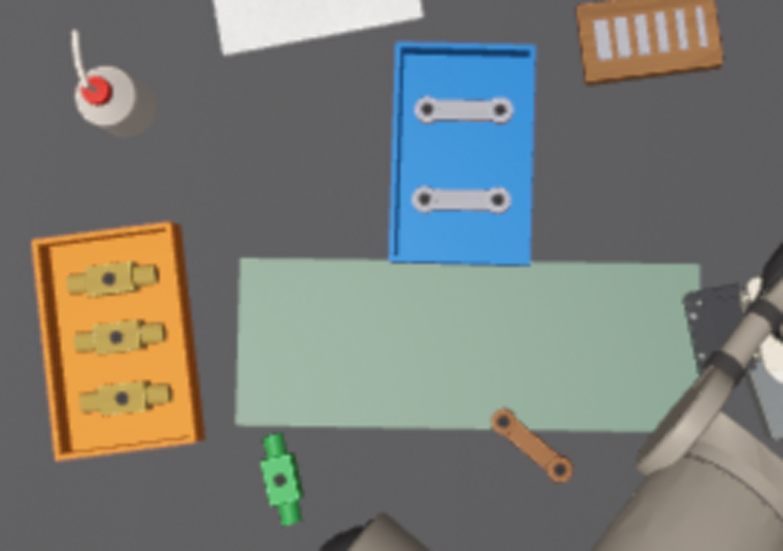

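Emit:
play_rows:
  rows:
    - [[-0.3,-0.8,0],[0,0,0]]
    - [[-0.3,-0.82,0],[0,0,0]]
    - [[0,0,0],[0,0,0]]
    - [[0,0,0],[0,0,0]]

```text
time: 42.55
tool_pos: [462.6, -337.3, 203.7]
tcp_rot: [-3.141, -0.0, 0.21]
contact_force: [0.5, -0.1, -0.1]
grip_width: 91.7
finger_force: 0.0
```

```bash
python3 - <<'E'
from h import *
c=cap('wrist'); o=c['obs']; print(o['time'],o['tool_pos'],np.degrees(o['tcp_rot']))
for q,z in [('knob_grip',82),('counter',0)]:
    for d in pinpoint(q,'wrist'): print(q,d['p'],np.round(d['at']),px2w(c,d['at'],z).round(1))
im=c['frame']; hsv=cv2.cvtColor(im,cv2.COLOR_RGB2HSV)
w=((hsv[:,:,2]>200)&(hsv[:,:,1]<40)).astype('uint8')
ct=max(cv2.findContours(w,0,2)[0],key=cv2.contourArea); e=cv2.fitEllipse(cv2.convexHull(ct)); print(e, px2w(c,(e[0][1],e[0][0]),52))
cv2.imwrite('pics/k1.png',cv2.resize(im[100:260,220:440,::-1],None,fx=3.5,fy=3.5,interpolation=cv2.INTER_CUBIC))
# expected bar top end pixels for center (463,-338)
for a in (4,8,12,16,20):
    r=np.radians(a); u=29*np.array([np.cos(r),np.sin(r)]); C=np.array([463,-338])
    print(a,[ (np.array(w2px(c,np.r_[C+s*u,96]))-[100,220])[::-1].round(1)*3.5 for s in (-1,1)])
E
```

```text
42.55 [ 462.63709069 -337.32619597  203.74825506] [-1.79969796e+02 -2.36134671e-03  1.20123015e+01]
knob_grip 0.91 [194. 328.] [ 468.3 -340.8   82. ]
counter 0.59 [187. 326.] [ 453.2 -342.4    0. ]
((325.740966796875, 184.00762939453125), (121.60856628417969, 125.3250732421875), 90.5701904296875) [ 468.62347816 -338.66266479   52.        ]
4 [array([345.8 , 483.35]), array([382.2 , 238.35])]
8 [array([354.55, 484.05]), array([372.75, 237.65])]
12 [array([363.3, 484.4]), array([363.65, 237.3 ])]
16 [array([372.05, 484.05]), array([354.2, 237.3])]
20 [array([380.8 , 483.35]), array([344.75, 238.35])]
```

View pics/k1.png

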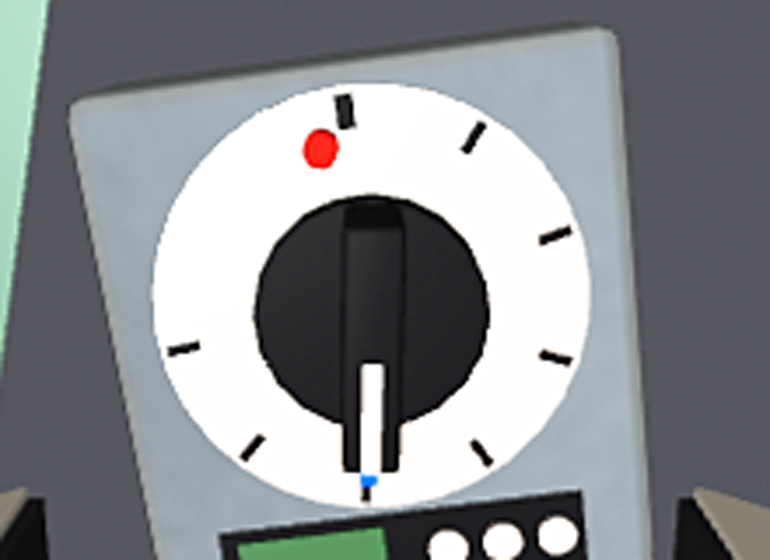

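Emit:
play_rows:
  rows:
    - [[0.13,-0.07,0],[0,0,0]]
    - [[0,0,-0.5],[0,0,0]]
    - [[0,0,-0.9],[0,0,0]]
    - [[0,0,-0.9],[0,0,0]]
    - [[0,0,-0.9],[0,0,0]]
    - [[0,0,-0.6],[0,0,0]]
    - [[0,0,-0.28],[0,0,0]]
    - [[0,0,0],[0,0,0]]

```text
time: 43.7
tool_pos: [466.1, -339.8, 80.7]
tcp_rot: [-3.141, 0.001, 0.21]
contact_force: [1.0, -0.7, -0.2]
grip_width: 91.7
finger_force: 0.0
```

Emit:
play_rows:
  rows:
    - [[0,0,0],[0,0,0]]
    - [[0,0,0],[0,0,0]]
    - [[0,0,0],[0,0,0]]
    - [[0,0,0],[0,0,0]]
    - [[0,0,0],[0,0,0]]
    - [[0,0,0],[0,0,0]]
    - [[0,0,0],[0,0,0]]
    - [[0,0,0],[0,0,0]]
    - [[0,0,0],[0,0,0]]
  hand: -1

```text
time: 44.82
tool_pos: [466.1, -339.2, 81.4]
tcp_rot: [-3.14, 0.001, 0.21]
contact_force: [-0.5, 3.7, 2.3]
grip_width: 13.6
finger_force: 30.0
```

Emit:
play_rows:
  rows:
    - [[0,0,0],[0,0,0.5]]
    - [[0,0,0],[0,0,0.9]]
    - [[0,0,0],[0,0,0.9]]
    - [[0,0,0],[0,0,0.9]]
    - [[0,0,0],[0,0,0.9]]
    - [[0,0,0],[0,0,0.9]]
    - [[0,0,0],[0,0,0.9]]
    - [[0,0,0],[0,0,0.9]]
    - [[0,0,0],[0,0,0.9]]
    - [[0,0,0],[0,0,0.9]]
    - [[0,0,0],[0,0,0.9]]
    - [[0,0,0],[0,0,0.9]]

```text
time: 46.32
tool_pos: [465.8, -339.0, 81.4]
tcp_rot: [-3.14, -0.002, 1.666]
contact_force: [-2.4, 4.9, 3.5]
grip_width: 14.0
finger_force: 30.0
```

Emit:
play_rows:
  rows:
    - [[0,0,0],[0,0,0.9]]
    - [[0,0,0],[0,0,0.9]]
    - [[0,0,0],[0,0,0.9]]
    - [[0,0,0],[0,0,0.9]]
    - [[0,0,0],[0,0,0.9]]
    - [[0,0,0],[0,0,0.9]]
    - [[0,0,0],[0,0,0.9]]
    - [[0,0,0],[0,0,0.9]]
    - [[0,0,0],[0,0,0.9]]
    - [[0,0,0],[0,0,0.9]]
    - [[0,0,0],[0,0,0.9]]
    - [[0,0,0],[0,0,0]]

```text
time: 47.82
tool_pos: [465.5, -339.2, 81.4]
tcp_rot: [3.14, -0.002, 3.046]
contact_force: [-3.9, 3.9, 4.2]
grip_width: 13.9
finger_force: 30.0
```

```bash
python3 - <<'E'
from h import *
o=get_obs(); print(np.degrees(o['tcp_rot'][2]),o['moment'],o['contact_force'],o['joint_positions'][5],o['grip_width'])
E
```

```text
174.50251495329033 [0.70989925 0.34191536 0.06497391] [-3.91509501  3.87418645  4.16789325] -2.237585273484844 13.938900434836217
```

Emit:
play_rows:
  rows:
    - [[0,0,0],[0,0,0.5]]
    - [[0,0,0],[0,0,0.5]]
    - [[0,0,0],[0,0,0.5]]
    - [[0,0,0],[0,0,0.5]]
    - [[0,0,0],[0,0,0.3]]
    - [[0,0,0],[0,0,0.1]]
    - [[0,0,0],[0,0,0]]
    - [[0,0,0],[0,0,0]]

```text
time: 48.82
tool_pos: [465.5, -339.3, 81.4]
tcp_rot: [3.139, -0.001, -2.904]
contact_force: [-4.0, 3.1, 3.8]
grip_width: 14.1
finger_force: 30.0
```

```bash
python3 - <<'E'
from h import *
o=get_obs(); print(np.degrees(o['tcp_rot'][2]),o['moment'],o['contact_force'],o['joint_positions'][5],o['grip_width'])
E
```

```text
-166.37893725133756 [0.64012053 0.36328905 0.03666439] [-4.03697553  3.10365494  3.82768181] -2.5712642098787923 14.131933467383663
```

Emit:
play_rows:
  rows:
    - [[0,0,0],[0,0,0.25]]
    - [[0,0,0],[0,0,0.25]]
    - [[0,0,0],[0,0,0.25]]
    - [[0,0,0],[0,0,0.25]]
    - [[0,0,0],[0,0,0]]
    - [[0,0,0],[0,0,0]]

```text
time: 49.58
tool_pos: [465.5, -339.3, 81.4]
tcp_rot: [3.139, -0.001, -2.766]
contact_force: [-4.1, 4.3, 4.4]
grip_width: 13.7
finger_force: 30.5
```

```bash
python3 - <<'E'
from h import *
o=get_obs(); print(np.degrees(o['tcp_rot'][2]),o['moment'],o['contact_force'],o['joint_positions'][5],o['grip_width'])
E
```

```text
-158.47521235808532 [ 0.69329943  0.36945987 -0.67242164] [-4.14359333  4.29427556  4.35623859] -2.70983238975459 13.735153297906509
```

Emit:
play_rows:
  rows:
    - [[0,0,0],[0,0,0.25]]
    - [[0,0,0],[0,0,0]]
    - [[0,0,0],[0,0,0]]

```text
time: 49.95
tool_pos: [465.7, -339.3, 81.4]
tcp_rot: [3.139, -0.0, -2.73]
contact_force: [-3.6, 4.8, 3.5]
grip_width: 14.4
finger_force: 31.2
```

```bash
python3 - <<'E'
from h import *
o=get_obs(); print(np.degrees(o['tcp_rot'][2]),o['moment'],o['joint_positions'][5])
E
```

```text
-156.4384801909529 [ 0.84207377  0.28846683 -0.77684235] -2.7453732277521987
```

Emit:
play_rows:
  rows:
    - [[0,0,0],[0,0,0]]
    - [[0,0,0],[0,0,0]]
    - [[0,0,0],[0,0,0]]
    - [[0,0,0],[0,0,0]]
    - [[0,0,0],[0,0,0]]
    - [[0,0,0],[0,0,0]]
  hand: 1

```text
time: 50.7
tool_pos: [466.4, -340.1, 81.4]
tcp_rot: [3.142, -0.0, -2.73]
contact_force: [0.0, -0.3, 0.1]
grip_width: 69.8
finger_force: 0.0
```

Emit:
play_rows:
  rows:
    - [[0,0,0.5],[0,0,0]]
    - [[0,0,0.9],[0,0,0]]
    - [[0,0,0.9],[0,0,0]]
    - [[0,0,0.9],[0,0,0]]
    - [[0,0,0.9],[0,0,0]]
    - [[0,0,0],[0,0,0]]
    - [[0,0,0],[0,0,0]]

```text
time: 51.58
tool_pos: [466.1, -339.8, 204.1]
tcp_rot: [3.141, -0.0, -2.73]
contact_force: [-0.1, -0.0, -0.8]
grip_width: 91.9
finger_force: 0.0
```

```bash
python3 - <<'E'
from h import *
c=cap('wrist'); print(c['obs']['tool_pos'],np.degrees(c['obs']['tcp_rot'])); save(c,'w6.png')
E
```

```text
[ 466.06844692 -339.82657303  204.14862586] [ 1.79964764e+02 -1.12930399e-02 -1.56393867e+02]
```

View pics/w6.png

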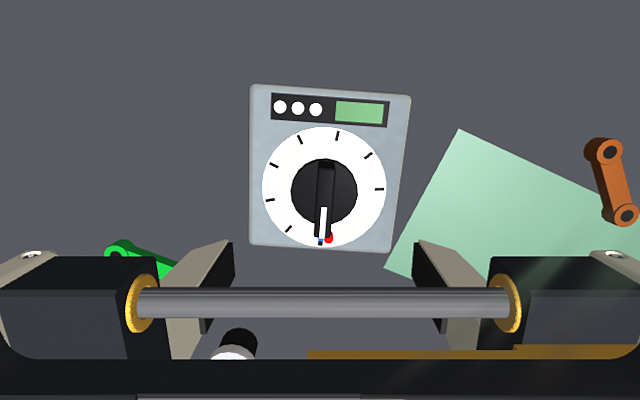

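```bash
python3 - <<'E'
from h import *
c=cap('top'); show(c,'top')
s=cap('scene'); save(s,'s2.png',1.25)
E
```

```text
link1 p0.81 xy [351.7 -63.7] ang 50.5 ext [97. 24.] hsv [ 13.  131.  163.5] px [263. 333.]
link1 p0.61 xy [688.2   7.7] ang 89.6 ext [95. 24.] hsv [124.  11. 189.] px [148. 310.]
link1 p0.56 xy [453.  355.5] ang 97.5 ext [92. 32.] hsv [ 22. 139. 191.] px [226. 191.]
link1 p0.51 xy [597.3   9.3] ang 88.9 ext [95. 22.] hsv [124.  11. 190.] px [178. 309.]
link1 p0.51 xy [ 631.9 -469.5] ang 91.3 ext [96. 21.] hsv [ 67. 151. 177.] px [169. 473.]
fitting1 p0.80 xy [511.3 360.3] ang 95.6 ext [89. 33.] hsv [ 22. 139. 191.] px [206. 190.]
fitting1 p0.76 xy [453.1 354. ] ang 97.2 ext [92. 30.] hsv [ 22. 138. 192.] px [226. 190.]
fitting1 p0.57 xy [392.3 346.1] ang 97.6 ext [92. 30.] hsv [ 22. 139. 191.] px [247. 193.]
fitting1 p0.55 xy [313.9 185.1] ang 13.6 ext [91. 35.] hsv [ 66. 123. 178.] px [275. 247.]
```

View pics/s2.png

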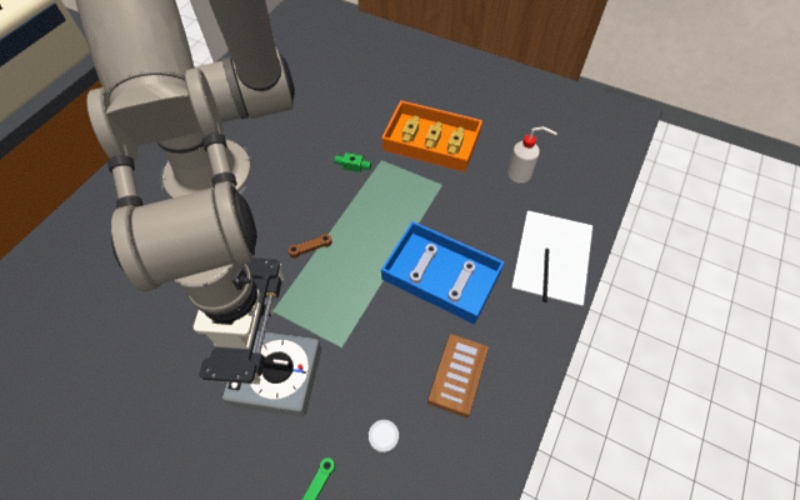

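The scene picture shows three fittings in the orange bin (432,133) and two links in the blue bin (442,270). The pointer is at the red post (300,369), and the bystanders have not moved.

```bash
python3 -c "
from plant import bot; print(bot.close_job())"
```

```text
the job is handed in; nothing more can be done
None
```

I put both steel links in the blue bin and all three brass fittings in the orange bin, each lying flat, then turned the reset knob counter-clockwise to its zero stop, let go and handed the job in at about 52 s; the sixth listed part wasn't there, and the bystanders and look-alikes were left alone.

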